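# Set the recipe notepad up on the recipe stand

## Robot

A 6-joint arm with a two-finger parallel gripper is mounted at the origin on a cart in front of the work surface, level with it; the furniture and walls round the work are solid. World frame = base frame: x ahead of the robot, y to its left, z up, the work surface at z = 0. Lengths are in m, angles in rad, forces in N, time in s.
With the tool pointing down it reaches from about 0.35 to 0.975 m from the base axis. Payload 4.9 kg.
Tool frame: the origin (TCP) lies at the very end of the fingers, on their centre line; the grasp point (between the pads) lies 19 mm behind it; z points along the fingers, y is the line along which they close (so a half turn about z gives the same grasp; the last joint's range is limited). The gripper opens to 85 mm and grips with 20 to 120 N. Pads are 22 mm wide; open, the fingers measure 114 mm over their backs; the gripper's body (76 mm by 85 mm) begins 54 mm behind the grasp point. The pads swing forward as they close: fully open they stand 13 mm farther back than shut.
Start: joints at [1.119, 0.053, 1.613, -0, 1.476, -0.119], TCP at [0.204, 0.591, 0.231] pointing down, gripper open.
Joint ranges: [-3.01, 3.01], [-1.01, 2.22], [0.06, 2.58], [-1.02, 4.17], [0.09, 2.62], [-3.14, 3.14]. Speed limits (rad/s): [2.57, 2.57, 3.14, 3.14, 3.14, 3.14].

## Interface

Orientations are given as a unit quaternion [w, x, y, z].
In Python, from plant import manip, vision, order gives the robot as it stands.
- The arm moves only by the tool play_rows, never from a script. Its argument "steps" is a list that holds one entry, the list of rows, each a list of 6 numbers: the shift along the tool's x, y, z in mm, then the turn, a rotation vector about the tool's x, y, z in degrees. A call has 1 to 12 rows; each row is the pose to reach, as a shift and turn from the pose commanded when the call began, along the tool's axes at that moment; what a row does not reach only later rows make up. A row lasts 1/12 s, in which the tool goes at most 41.7 mm and 7.16 degrees, less where a joint would pass 70% of its speed; a pose out of reach is approached as far as the arm can. A call with a gripper value outside its range is refused whole. "claw" is the gripper's target within -1 to 1 (fully open at 1, half-way at 0, shut at -1), set as the call begins (left out, the last holds). The fingers move at their own pace and stop on an object; the grip force is fixed at half the most. Time passes only in rows, so rows that repeat a pose let the fingers close. It gives the time, the measured TCP pose, the force, the opening and the grip force at its end, in the units of the state.
- manip.state(): the state, without advancing time (a new reading comes with each control period).
- vision.grab_frame(name): name is "scene" or "top" or "wrist"; returns (picture, depth): 420x560x3 uint8, blue, green, red; 420x560 float32, m along the optical axis (not along the pixel's ray), 0 where there is no reading.
- vision.camera_info(name): a dict with "K" (3x3 intrinsics, pixels), "k1" (the pictures are not rectified: a ray, as slopes to the right and down, at radius r is drawn at 1 + k1 r^2 times it, then the intrinsics apply), "eye" and "orientation" of the camera in the world; the wrist camera has in their place "T_tool_cam" (4x4, takes a point from camera to tool coordinates, whose origin is the TCP and whose axes are the flange's). Camera axes: x right, y down, z forward; pixel columns grow to the right and rows downward; lengths in m; the calibration is good to about 2 mm. A picture is of the moment at which its call begins: read the wrist's pose just before it. camera_info takes no time and is no camera call.
- order.job_done(): hands the job in; it is judged then, once.
The state is a dict: "time": time; "joint_pos": joint angles; "joint_vel": joint speeds; "joint_efforts": joint torques, N m; "tool_pos": TCP position; "tool_rot": TCP orientation; "contact_force": force on the tool from outside, world axes, zero at the start; "ft_torque": the same for the moment, N m; "gripper_width": opening from 0.0 (shut) to 1.0 (fully open); "grasp_force": force on a finger pad.
Only numpy, scipy, OpenCV 4.12 (cv2) and the standard library are available. Lean on these libraries where they do the work, as an engineer would, in place of code of your own. Each camera call takes 0.05 s, during which the arm holds its last target. There are 200 camera calls.

## Task

Set the blue recipe notepad up for cooking: lift it out of the letter rack and gently stand it on its short edge on the recipe stand, its foot on the ledge behind the lip, in the middle, leaning back against the backrest. Then swing the stand's steel page bar up and over so that it rests against the front of the notepad and keeps it there. Leave the things around it where they are.

Things in the scene. Friction and masses are not known exactly. Their poses are not given: they have to be found in the camera images.
- notepad_center (a point): Centre of the blue wire-bound notepad, a stiff slab 208 x 146 x 11 mm, 0.16 to 0.32 kg. x runs along the 208 mm length, y along the width (wire binding on one long edge, 5 mm proud), z through the thickness out of the front cover. At the start it stands upright on a short edge in the rack's front slot, x up, z to the rack's front.
- letter_rack: Dark wooden letter rack, fixed, 66 mm deep, 170 mm wide; origin at worktop height under its front slot, x to its back, y along its width, z up. Front slot 20 mm wide, floor 12 mm up, between panels reaching 71 mm (front) and 96 mm (back of the slot) above the worktop. Rear slot: letters up to 130 mm high.
- backrest: Backrest and ledge of the fixed recipe stand (pale slats). Origin: middle of the inner corner of ledge and backrest, 27 mm above the worktop. z runs up the backrest's face, which leans back 20 degrees; x is its normal, to the back; y along the ledge. Face: x = 0, 220 mm wide, 150 mm high (notepad stands out above). Ledge: z = 0. Lip: inner face at x = -24 mm, 13 mm high.
- page_bar (a joint): Hinge of the page bar, a U of 5 mm steel wire 200 mm wide, hinged at both ends of the lip, arms passing outside the notepad. 0 = level, towards the front (start); grows as it swings up; 1.57 = straight up; about 2.1 = resting on a notepad; stop 2.2. It swings freely: let go past straight up it falls slowly back against the notepad, before that it falls forward.
- page_bar_sleeve (a point): Middle of the black rubber sleeve (12 mm thick, 90 mm long, along the y axis) on the cross bar of the page bar, 105 mm from the hinge; at the start 41 mm above the worktop. It moves with the bar.
- page_bar_hinge (a point): Middle of the page bar's hinge line on the stand; the line runs along this frame's y axis, its x points level to the back of the stand. Fixed to the stand.
- tin_tomatoes: Bystander: green tin, 75 mm across, 58 mm high, origin at its underside.
- jam_jar: Bystander: jam jar, 68 mm across, 84 mm high, origin at its underside.
- kitchen_timer: Bystander: red and white kitchen timer, 66 mm across, 57 mm high, origin at its underside.

How it is judged:
On the way, in this order (a step that is already met when the one before it is completed fails the run):
1. the notepad leans against the backrest with its foot behind the lip, let go, page bar still open (z of notepad_center in the frame of backrest between 0.096 and 0.112 m and x of notepad_center in the frame of backrest between -0.02 and 0 m and angle between the x axis of notepad_center and the z axis of backrest, either way round below 0.14 rad and angle between the z axis of notepad_center and the x axis of backrest, either way round below 0.14 rad and contact force between the fingers and notepad below 0.1 N and value of joint page_bar below 1.2 rad), for 0.2 s.
2. the page bar is swung over against the notepad (value of joint page_bar above 1.95 rad), for 0.2 s.
At the end, for the whole second after the job is handed in: The notepad stands on a short edge on the ledge behind the lip (foot within about 8 mm of the ledge), within 30 mm of the middle, flat against the backrest to within 8 degrees, at rest; the page bar is swung back against it (joint above 1.95 rad) (z of notepad_center in the frame of backrest between 0.096 and 0.112 m and x of notepad_center in the frame of backrest between -0.02 and 0 m and y of notepad_center in the frame of backrest between -0.03 and 0.03 m and angle between the x axis of notepad_center and the z axis of backrest, either way round below 0.14 rad and angle between the z axis of notepad_center and the x axis of backrest, either way round below 0.14 rad and value of joint page_bar above 1.95 rad and linear speed of notepad below 0.02 m/s); the robot touches nothing.
It fails at once if a bystander is moved by more than 30 mm (distance of any of tin_tomatoes, jam_jar, kitchen_timer from where it was at the start of the episode above 0.03 m).
It fails at once if the notepad is dropped onto the stand (it moves faster than 0.5 m/s just above the ledge) (z of notepad_center in the frame of backrest between 0.06 and 0.145 m and x of notepad_center in the frame of backrest between -0.06 and 0.03 m and y of notepad_center in the frame of backrest between -0.1 and 0.1 m and linear speed of notepad above 0.5 m/s).
It also fails if it takes over 58 s, if anything falls off the work surface, if the arm or the gripper's body presses on something with over 40 N, if the wrist force passes 120 N, or if a joint passes its speed limit or range.

## Working session

There is one attempt and no reset: what is moved stays moved. The work goes in short steps, Python scripts to look and compute and a tool call to move; the robot and the scene stay as the last step left them, time stands still between calls to the robot, and variables do not carry over. Pictures are saved under pics/ and viewed, at most 10 in all, crops included, and the job is handed in when it is done.

Besides the shell and the picture viewer there is one more tool, called after ">>>" by a JSON object that holds its "method" and its "body". play_rows: Moves the arm, as the interface text tells. Its arguments: {"type":"object","properties":{"steps":{"type":"array"},"claw":{"type":"number"}},"required":["steps"]}

```bash
mkdir -p pics
cat > h.py <<'E'
import numpy as np, cv2
from scipy.spatial.transform import Rotation as R
from plant import manip, vision, order
def q2R(q): return R.from_quat([q[1],q[2],q[3],q[0]]).as_matrix()
def cam(name, st=None):
    c=vision.camera_info(name); K=np.array(c["K"]); k1=c["k1"]
    if name=="wrist":
        T=np.eye(4); T[:3,:3]=q2R(st["tool_rot"]); T[:3,3]=st["tool_pos"]; T=T@np.array(c["T_tool_cam"])
    else:
        T=np.eye(4); o=np.array(c["orientation"]); T[:3,:3]=q2R(o) if o.shape==(4,) else o; T[:3,3]=c["eye"]
    return K,k1,T
def cloud(name):
    st=manip.state(); img,d=vision.grab_frame(name); K,k1,T=cam(name,st)
    v,u=np.mgrid[:420,:560]; pts=np.stack([u,v],-1).reshape(-1,1,2).astype(float)
    s=cv2.undistortPoints(pts,K,np.array([k1,0,0,0,0.])).reshape(420,560,2)
    P=np.dstack([s,np.ones((420,560))])*d[...,None]
    W=P@T[:3,:3].T+T[:3,3]; W[d==0]=np.nan
    return img,W
E
python3 - <<'E'
from h import *
for n in("scene","top"):
    i,W=cloud(n); cv2.imwrite(f"pics/{n}.png",i); np.save(f"{n}.npy",W); print(n,vision.camera_info(n)["eye"])
print(manip.state())
E
```

```text
scene [-0.11492162 -0.28291276  0.88040775]
top [0.05615257 0.24226443 1.51150193]
{'time': 0.1, 'joint_pos': array([ 1.11897850e+00,  5.33056468e-02,  1.61416131e+00,  3.70101883e-06,
        1.47604778e+00, -1.18990797e-01]), 'joint_vel': array([ 8.51200079e-04, -1.79630456e-03, -2.00893333e-03, -2.38163707e-05,
        4.86639457e-04,  7.52179959e-05]), 'joint_efforts': array([-4.65922494e-04, -3.94903672e+01, -3.71362531e+01, -1.97925901e-04,
        3.92313232e-03,  3.88070146e-05]), 'tool_pos': array([0.20393639, 0.59017961, 0.23017404]), 'tool_rot': array([-2.72344353e-04,  1.65646579e-01,  9.86184712e-01, -9.21646685e-04]), 'contact_force': array([ 0.21595038, -0.5801787 , -0.27635967]), 'ft_torque': array([0.0336112 , 0.02047367, 0.01752644]), 'grasp_force': 0.0, 'gripper_width': 1.0019686473018672}
```

View pics/scene.png

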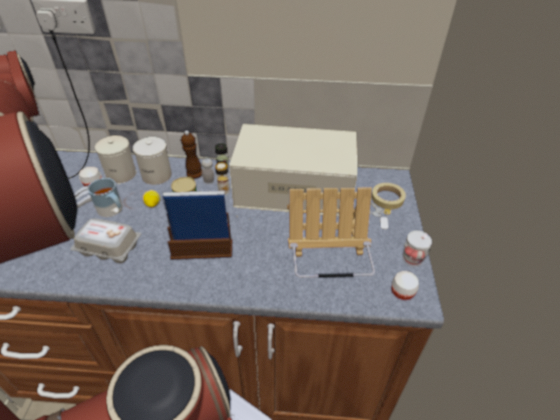

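View pics/top.png

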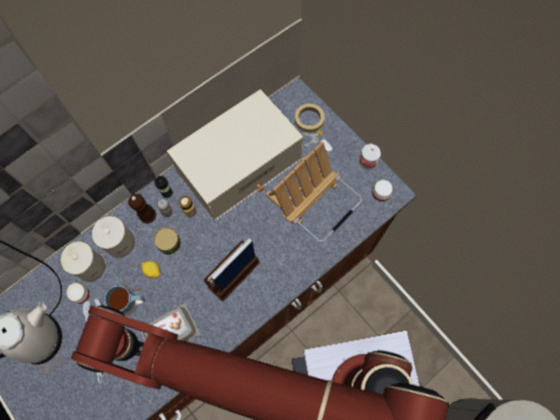

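The scene view shows the blue pad in the rack at (197,218), the stand slats at (330,215) and the sleeve at (336,275). The jar is at (417,247), the timer at (405,286) and the tin at (183,190), behind the rack. In the top view the pad is at (233,262), the slats at (305,183) and the sleeve at (343,221).

Run:
```python
from h import *
np.set_printoptions(precision=4,suppress=True)
def plane(P):
    for _ in range(5):
        c=P.mean(0); n=np.linalg.svd(P-c,full_matrices=False)[2][2]; d=(P-c)@n; P=P[abs(d)<max(.003,1.5*d.std())]
    return c,n,len(P),d.std()
for n in("scene","top"):
    W=np.load(f"{n}.npy"); i=cv2.imread(f"pics/{n}.png"); hsv=cv2.cvtColor(i,cv2.COLOR_BGR2HSV)
    x,y,z=np.moveaxis(W,2,0); H,S,V=np.moveaxis(hsv,2,0); ok=np.isfinite(x)
    box=np.zeros((420,560),bool)
    def roi(a,b,c,d):
        m=np.zeros((420,560),bool); m[b:d,a:c]=1; return m&ok
    sc=n=="scene"
    print("==",n)
    m=(roi(160,188,240,240) if sc else roi(205,230,265,300))&(H>100)&(H<130)&(S>110)&(z>.03)
    P=W[m]; c,nn,k,sd=plane(P); print("pad",m.sum(),c,nn,sd)
    t=np.cross([0,0,1],nn);t/=np.linalg.norm(t); s=(P-c)@t
    print(" t",t,"s pct",np.percentile(s,[1,5,50,95,99])," zmax",np.percentile(P[:,2],[1,99]))
    m=(roi(285,180,375,240) if sc else roi(270,140,345,222))&(H>8)&(H<25)&(S>90)&(z>.05)
    P=W[m]; c,nn,k,sd=plane(P); print("slats",m.sum(),k,c,nn,sd)
    t=np.cross([0,0,1],nn);t/=np.linalg.norm(t); s=(P-c)@t
    g=abs((P-c)@nn)<.006
    print(" t",t,"s",np.percentile(s[g],[1,5,50,95,99]),"mid",c+t*(np.percentile(s[g],1)+np.percentile(s[g],99))/2,"z",np.percentile(P[g,2],[1,99]))
    m=(roi(310,265,362,285) if sc else roi(322,200,365,240))&(V<60)&(z>.02)
    P=W[m]; print("sleeve",m.sum(),np.median(P,0),P[np.argmin(P[:,1])] if len(P) else 0,P[np.argmax(P[:,1])] if len(P) else 0)
    # lip
    m=(roi(285,238,375,250) if sc else roi(290,170,345,225))&(H>8)&(H<25)&(S>90)&(z>.02)&(z<.05)
    P=W[m]; print("lip",m.sum(),np.median(P,0),np.percentile(P[:,2],[5,95]))
    for nm,r in dict(tin=(170,178,200,205) if sc else (152,226,182,254),jar=(402,232,434,264) if sc else (358,143,383,168),timer=(390,270,420,300) if sc else (372,178,395,200),box=(230,128,360,170) if sc else(168,95,300,215)).items():
        m=roi(*r)&(z>.03); P=W[m]; print(nm,np.median(P,0),np.percentile(P[:,2],98))
```

```text
== scene
pad 2379 [0.4006 0.3165 0.1459] [0.7938 0.6081 0.0007] 0.00130657533959415
 t [-0.6081  0.7938  0.    ] s pct [-0.0701 -0.0643  0.0004  0.064   0.0695]  zmax [0.0707 0.2147]
slats 2974 2429 [0.6503 0.0724 0.1106] [-0.7522 -0.5636  0.3414] 0.001455930333801154
 t [ 0.5997 -0.8002  0.    ] s [-0.1054 -0.0976  0.0008  0.0994  0.1071] mid [0.6508 0.0717 0.1106] z [0.0512 0.1668]
sleeve 70 [ 0.5137 -0.0345  0.0449] [ 0.537  -0.0634  0.0433] [0.4878 0.0017 0.0472]
lip 628 [0.606  0.0428 0.0386] [0.0257 0.0489]
tin [0.4068 0.3587 0.1912] 0.22182230437756623
jar [ 0.6988 -0.1695  0.0747] 0.08671365450472181
timer [ 0.5875 -0.1858  0.05  ] 0.05840889792393901
box [0.7768 0.2633 0.1664] 0.16944867956973048
== top
pad 571 [0.3996 0.3185 0.1387] [-0.7933 -0.6088 -0.0006] 0.0007117219983420556
 t [ 0.6088 -0.7933  0.    ] s pct [-0.0693 -0.0625 -0.001   0.0639  0.0698]  zmax [0.0627 0.2074]
slats 1544 1193 [0.6488 0.078  0.1124] [ 0.7508  0.5648 -0.3425] 0.0014687227458722225
 t [-0.6012  0.7991  0.    ] s [-0.1094 -0.1016 -0.0009  0.0972  0.1035] mid [0.6505 0.0757 0.1124] z [0.0514 0.1696]
sleeve 77 [ 0.515  -0.0288  0.045 ] [ 0.5418 -0.0632  0.0383] [0.4934 0.0063 0.047 ]
lip 773 [0.62   0.0489 0.0339] [0.0238 0.0483]
tin [0.5415 0.5234 0.0539] 0.061055913930420244
jar [ 0.7091 -0.1599  0.0794] 0.08905468215240293
timer [ 0.5948 -0.1774  0.0501] 0.060733525539371946
box [0.7616 0.2882 0.1642] 0.28507563751342146
```

```bash
cat >> h.py <<'E'
Z=np.array([0,0,1.])
def frame(h,tilt):  # tool y along h, leaning back by tilt deg
    h=np.array([*h,0.]);h/=np.linalg.norm(h);a=np.radians(tilt)
    z=-(np.sin(a)*h+np.cos(a)*Z); y=np.cos(a)*h-np.sin(a)*Z
    return np.stack([np.cross(y,z),y,z],1)
def go(p,Rt):
    s=manip.state(); R0=q2R(s["tool_rot"])
    print(np.round(R0.T@(np.array(p)-s["tool_pos"])*1e3,1),np.round(np.degrees(R.from_matrix(R0.T@Rt).as_rotvec()),2),"t",s["time"])
HP=(.7938,.6083); HS=(.8000,.6000)
E
python3 - <<'E'
from h import *
go((.404,.321,.265),frame(HP,0))
E
```

```text
[-277.  -189.1  -34.5] [-1.100e-01  2.000e-02  3.347e+01] t 0.1
```

>>> {"method": "play_rows", "body": {"steps": [[[0,0,-35,0,0,0],[-28,-19,-35,-0.1,0,7],[-56,-38,-35,-0.1,0,14],[-83,-57,-35,-0.1,0,20],[-111,-76,-35,-0.1,0,27],[-139,-95,-35,-0.1,0,33.5],[-166,-113,-35,-0.1,0,33.5],[-194,-132,-35,-0.1,0,33.5],[-222,-151,-35,-0.1,0,33.5],[-249,-170,-35,-0.1,0,33.5],[-277,-189,-35,-0.1,0,33.5],[-277,-189,-35,-0.1,0,33.5]]], "claw": 1}}

```text
time: 1.1
tool_pos: [0.4067, 0.3177, 0.2658]
tool_rot: [0.001, 0.445, 0.895, -0.0]
contact_force: [-0.3, -0.5, 0.0]
gripper_width: 1.004
grasp_force: 0.0
```

Run:
```python
from h import *
np.set_printoptions(precision=4,suppress=True)
i,W=cloud("wrist"); cv2.imwrite("pics/w1.png",i)
hsv=cv2.cvtColor(i,cv2.COLOR_BGR2HSV); z=W[...,2]
m=(abs(z-.2195)<.012)&(hsv[...,0]>100)&(hsv[...,0]<130)&(hsv[...,1]>60)
m=(abs(z-.2195)<.012)
P=W[m]; h=np.array([.7938,.6083]); t=np.array([-.6083,.7938]); 
if len(P):
    print(len(P),np.percentile(P[:,2],[5,50,95]), P.mean(0)); q=P[:,:2]-[.404,.321]
    print("h",np.percentile(q@h,[2,25,50,75,98]),"t",np.percentile(q@t,[2,50,98]))
    k=np.polyfit(q@t,q@h,1);print(k)
go((.404,.321,.182),frame(HP,0))
```

```text
3335 [0.2183 0.2197 0.2208] [0.3988 0.3268 0.2195]
h [-0.0059 -0.0034 -0.0006  0.0023  0.0046] t [-0.0705  0.0119  0.0703]
[-0.0004 -0.0006]
[ 2.  -0.3 83.8] [ 0.05 -0.02 -0.3 ] t 1.15
```

View pics/w1.png

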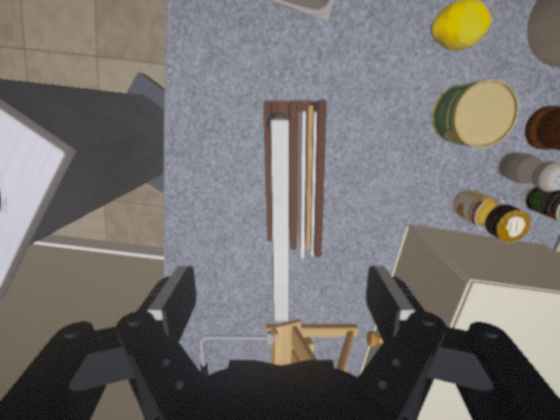

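The wrist view shows the pad's top edge as a white strip (u≈281, v 120–320), centred between the fingers and in line with the plan. Next I'll descend and grip.

>>> {"method": "play_rows", "body": {"steps": [[[2,0,25,0,0,-0.3],[2,0,55,0,0,-0.3],[2,0,75,0,0,-0.3],[2,0,84,0,0,-0.3],[2,0,84,0,0,-0.3]]]}}

```text
time: 1.57
tool_pos: [0.401, 0.323, 0.1791]
tool_rot: [-0.002, 0.44, 0.898, -0.002]
contact_force: [0.0, -0.5, 0.0]
gripper_width: 1.0
grasp_force: 0.0
```

>>> {"method": "play_rows", "body": {"steps": [[[0,0,0,0,0,0],[0,0,0,0,0,0],[0,0,0,0,0,0],[0,0,0,0,0,0],[0,0,0,0,0,0],[0,0,0,0,0,0],[0,0,0,0,0,0],[0,0,0,0,0,0],[0,0,0,0,0,0],[0,0,0,0,0,0]]], "claw": -1}}

```text
time: 2.4
tool_pos: [0.4035, 0.3235, 0.1831]
tool_rot: [0.0, 0.44, 0.898, 0.001]
contact_force: [-0.6, 0.2, 5.1]
gripper_width: 0.116
grasp_force: 59.4
```

```bash
cat >> h.py <<'E'
O=np.array([.6256,.0551,.027]); _h=np.array([*HS,0.]); c20,s20=np.cos(np.radians(20)),np.sin(np.radians(20))
B=np.stack([c20*_h-s20*Z,[-.6,.8,0],s20*_h+c20*Z],1)
def bp(x,y,z): return O+B@np.array([x,y,z])
def inb(p): return B.T@(np.asarray(p)-O)
E
python3 - <<'E'
from h import *
go((.4035,.3235,.295),frame(HP,0))
p=bp(-.066,.002,.171+.05); print(p)
go(p,frame(HS,20))
E
```

```text
[   0.     0.4 -111.9] [ 0.16 -0.02  0.27] t 2.4
[0.63525339 0.06484004 0.2572454 ]
[-346.4   25.3  -74.2] [20.16  0.13  0.85] t 2.4
```

>>> {"method": "play_rows", "body": {"steps": [[[0,0,-15,0,0,0],[0,0,-40,0,0,0],[0,0,-75,0,0,0],[0,0,-112,0,0,0],[0,0,-112,0,0,0],[0,0,-112,0,0,0]]]}}

```text
time: 2.9
tool_pos: [0.4039, 0.3236, 0.2966]
tool_rot: [0.001, 0.44, 0.898, 0.003]
contact_force: [0.5, -0.3, -2.2]
gripper_width: 0.117
grasp_force: 58.7
```

>>> {"method": "play_rows", "body": {"steps": [[[-15,0,0,0,0,0],[-45,0,0,0,0,0],[-80,3,0,2,0,0],[-115,6,0,4,0,0],[-150,10,0,7,0,0],[-185,14,0,10,0,0.3],[-220,17,0,13,0,0.6],[-255,20,5,16,0,0.8],[-290,23,12,18,0.1,0.8],[-320,25,22,20,0.1,0.8],[-340,25,32,20,0.1,0.8],[-346,25,38,20,0.1,0.8]]]}}

```text
time: 3.9
tool_pos: [0.6346, 0.0621, 0.2504]
tool_rot: [-0.08, 0.441, 0.88, -0.157]
contact_force: [-0.3, 0.8, -1.5]
gripper_width: 0.112
grasp_force: 58.8
```

Run:
```python
from h import *
np.set_printoptions(precision=4,suppress=True)
s=manip.state(); print(s["tool_pos"],inb(s["tool_pos"]),s["gripper_width"],s["contact_force"],s["joint_pos"])
go(bp(-.066,.002,.221),frame(HS,20))
i,W=cloud("scene"); cv2.imwrite("pics/s2.png",i)
hsv=cv2.cvtColor(i,cv2.COLOR_BGR2HSV); b=(W-O)@B
m=(hsv[...,0]>100)&(hsv[...,0]<130)&(hsv[...,1]>110)&(abs(b[...,0]+.07)<.05)&(abs(b[...,1])<.13)&(b[...,2]>-.02)&(b[...,2]<.3)
m=cv2.morphologyEx(m.astype(np.uint8),cv2.MORPH_OPEN,np.ones((3,3)))>0
q=b[m]; print(m.sum(),np.percentile(q,[1,5,50,95,99],axis=0))
A=np.c_[q[:,1:],np.ones(len(q))]; print("x=a*y+b*z+c",np.linalg.lstsq(A,q[:,0],rcond=None)[0])
```

```text
[0.6346 0.0621 0.2504] [-0.0657  0.0002  0.2139] 0.11170476801660585 [-0.3171  0.848  -1.5431] [ 0.0632  0.2765  1.36   -0.1933  1.802  -0.5955]
[ 1.8 -0.3 -7.1] [-0.26 -0.2  -0.02] t 3.9
4053 [[-0.0759 -0.0728  0.0488]
 [-0.0747 -0.0673  0.0572]
 [-0.0717 -0.0049  0.1499]
 [-0.0688  0.06    0.2372]
 [-0.0675  0.0656  0.2463]]
x=a*y+b*z+c [ 0.0027  0.0059 -0.0726]
```

View pics/s2.png

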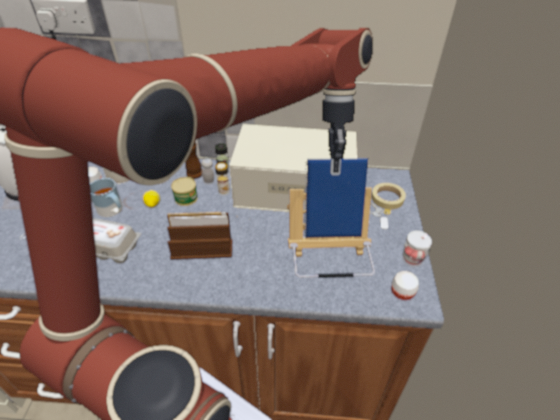

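The pad hangs parallel to the backrest: its foot is about 45 mm above the ledge, its cover is at x≈-72 mm and it is centred to within 4 mm. In the image it is at (336,200), in front of the slats. I'll move it back and lower it slowly.

>>> {"method": "play_rows", "body": {"steps": [[[1,10,0,0,0,0],[2,28,0,0,0,0],[4,45,3,0,0,0],[4,54,12,0,0,0],[4,54,22,0,0,0],[4,54,30,0,0,0],[4,54,34,0,0,0],[4,54,38,0,0,0],[4,54,40,0,0,0],[4,54,40,0,0,0]]]}}

```text
time: 4.78
tool_pos: [0.6614, 0.0899, 0.2002]
tool_rot: [-0.077, 0.44, 0.881, -0.155]
contact_force: [0.2, -0.6, -2.5]
gripper_width: 0.11
grasp_force: 58.9
```

```bash
cat > chk.py <<'E'
from h import *
np.set_printoptions(precision=4,suppress=True)
s=manip.state(); print(s["time"],inb(s["tool_pos"]),s["gripper_width"],s["contact_force"])
i,W=cloud("scene"); cv2.imwrite("pics/last.png",i)
hsv=cv2.cvtColor(i,cv2.COLOR_BGR2HSV); b=(W-O)@B
m=(hsv[...,0]>100)&(hsv[...,0]<130)&(hsv[...,1]>110)&(abs(b[...,0]+.02)<.04)&(abs(b[...,1])<.13)&(b[...,2]>-.02)&(b[...,2]<.3)
m=cv2.morphologyEx(m.astype(np.uint8),cv2.MORPH_OPEN,np.ones((3,3)))>0
q=b[m]; print(m.sum(),np.percentile(q,[1,5,50,95,99],axis=0))
A=np.c_[q[:,1:],np.ones(len(q))]; print("x=a*y+b*z+c",np.linalg.lstsq(A,q[:,0],rcond=None)[0])
E
python3 chk.py
```

```text
4.7833 [-0.0127  0.0064  0.1797] 0.10976140403206221 [ 0.1688 -0.5675 -2.4648]
3509 [[-0.0227 -0.067   0.0165]
 [-0.0214 -0.0612  0.0256]
 [-0.0183  0.0016  0.1158]
 [-0.0152  0.0653  0.2023]
 [-0.014   0.0709  0.2104]]
x=a*y+b*z+c [-0.0003  0.0002 -0.0183]
```

>>> {"method": "play_rows", "body": {"steps": [[[0,0,2,0,0,0],[0,0,4,0,0,0],[0,0,5,0,0,0],[0,0,6,0,0,0],[0,0,6,0,0,0],[0,0,6,0,0,0]]]}}

```text
time: 5.33
tool_pos: [0.6602, 0.0891, 0.1945]
tool_rot: [-0.077, 0.44, 0.881, -0.155]
contact_force: [0.5, -0.8, -1.7]
gripper_width: 0.117
grasp_force: 58.9
```

>>> {"method": "play_rows", "body": {"steps": [[[0,0,1,0,0,0],[0,0,2,0,0,0],[0,0,3,0,0,0],[0,0,3,0,0,0]]]}}

```text
time: 5.67
tool_pos: [0.6595, 0.0885, 0.1918]
tool_rot: [-0.077, 0.44, 0.881, -0.155]
contact_force: [0.4, 0.1, -2.0]
gripper_width: 0.109
grasp_force: 59.0
```

>>> {"method": "play_rows", "body": {"steps": [[[0,0,1,0,0,0],[0,0,2,0,0,0],[0,0,2,0,0,0]]]}}

```text
time: 5.92
tool_pos: [0.6595, 0.0883, 0.1917]
tool_rot: [-0.076, 0.44, 0.881, -0.154]
contact_force: [1.7, 0.9, 4.8]
gripper_width: 0.113
grasp_force: 60.0
```

>>> {"method": "play_rows", "body": {"steps": [[[0,0,1,0,0,0],[0,0,2,0,0,0],[0,0,2,0,0,0]]]}}

```text
time: 6.17
tool_pos: [0.6595, 0.0882, 0.1917]
tool_rot: [-0.075, 0.44, 0.881, -0.153]
contact_force: [0.6, 2.1, 8.6]
gripper_width: 0.113
grasp_force: 60.8
```

The foot is on the ledge. Next I'll ease it back against the slats.

>>> {"method": "play_rows", "body": {"steps": [[[0,2,-2,0,0,0],[0,4,-2,0,0,0],[0,6,-2,0,0,0],[0,7,-2,0,0,0],[0,7,-2,0,0,0]]]}}

```text
time: 6.58
tool_pos: [0.6642, 0.0916, 0.1896]
tool_rot: [-0.077, 0.44, 0.881, -0.156]
contact_force: [-1.1, -0.2, 8.5]
gripper_width: 0.113
grasp_force: 59.9
```

```bash
python3 chk.py
```

```text
6.5833 [-0.006   0.0061  0.1709] 0.11270648824303407 [-1.1454 -0.1667  8.5043]
3380 [[-0.0168 -0.067   0.0137]
 [-0.0155 -0.0617  0.0217]
 [-0.0123  0.0003  0.1095]
 [-0.009   0.0651  0.1946]
 [-0.0078  0.0706  0.2024]]
x=a*y+b*z+c [ 0.      0.0082 -0.0131]
```

>>> {"method": "play_rows", "body": {"steps": [[[0,0,0,0,0,0],[0,0,0,0,0,0],[0,0,0,0,0,0],[0,0,0,0,0,0],[0,0,0,0,0,0],[0,0,0,0,0,0],[0,0,0,0,0,0],[0,0,0,0,0,0]]], "claw": 0.3}}

```text
time: 7.3
tool_pos: [0.6641, 0.092, 0.1873]
tool_rot: [-0.077, 0.44, 0.881, -0.155]
contact_force: [0.1, -0.4, 0.3]
gripper_width: 0.654
grasp_force: 0.0
```

```bash
python3 chk.py
```

```text
7.3 [-0.0051  0.0065  0.1688] 0.6535093744431294 [ 0.1116 -0.4338  0.3168]
3351 [[-0.0162 -0.0675  0.0127]
 [-0.0148 -0.0619  0.0208]
 [-0.0116  0.0016  0.1085]
 [-0.0084  0.0653  0.1939]
 [-0.0073  0.0705  0.2022]]
x=a*y+b*z+c [ 0.0017  0.0005 -0.0117]
```

Run:
```python
from h import *
go((.5143,-.032,.26),frame(HS,0))
go((.5143,-.032,.12),frame(HS,0))
```

```text
[  -9.2 -207.4   -2.1] [-19.91   0.02   0.06] t 7.35
[  -9.1 -159.7  129.5] [-19.91   0.02   0.06] t 7.35
```

>>> {"method": "play_rows", "body": {"steps": [[[0,0,-20,0,0,0],[0,0,-50,0,0,0],[0,0,-75,0,0,0],[0,-20,-78,0,0,0],[-2,-55,-76,-4,0,0],[-4,-95,-66,-9,0,0],[-7,-130,-50,-14,0,0],[-9,-165,-28,-18,0,0],[-9,-190,0,-20,0,0],[-9,-190,35,-20,0,0],[-9,-178,70,-20,0,0],[-9,-172,90,-20,0,0]]], "claw": 0.3}}

```text
time: 8.35
tool_pos: [0.5132, -0.0313, 0.1583]
tool_rot: [-0.001, 0.448, 0.894, 0.0]
contact_force: [-0.4, 0.1, -0.4]
gripper_width: 0.648
grasp_force: 0.0
```

```bash
python3 chk.py
python3 - <<'E'
from h import *
np.set_printoptions(precision=4,suppress=True)
i,W=cloud("wrist"); cv2.imwrite("pics/w2.png",i)
print(manip.state()["tool_pos"],inb(bp(0,0,0)))
hsv=cv2.cvtColor(i,cv2.COLOR_BGR2HSV)
m=(hsv[...,2]<70)&(abs(W[...,2]-.044)<.012)
n,l,st,c=cv2.connectedComponentsWithStats(m.astype(np.uint8))
k=1+np.argmax(st[1:,4]); P=W[l==k]; print(st[k],P.mean(0),np.percentile(P[:,2],[5,95]))
q=P-O; print("h",np.percentile(q@_h,[2,50,98]),"t",np.percentile(q@B[:,1],[2,98]))
E
```

```text
8.35 [-0.1781 -0.0017  0.0749] 0.6484957123779652 [-0.397   0.1263 -0.3833]
1478 [[-0.0162 -0.0175  0.0119]
 [-0.0145 -0.0098  0.017 ]
 [-0.0116  0.0309  0.0799]
 [-0.0082  0.0673  0.1472]
 [-0.0067  0.0706  0.1551]]
x=a*y+b*z+c [-0.0005 -0.0014 -0.0114]
[ 0.5122 -0.0304  0.1566] [0. 0. 0.]
[413 260   5  14  28] [ 0.6555 -0.0025  0.0342] [0.0326 0.0358]Traceback (most recent call last):
  File "<stdin>", line 9, in <module>
NameError: name '_h' is not defined
```

View pics/w2.png

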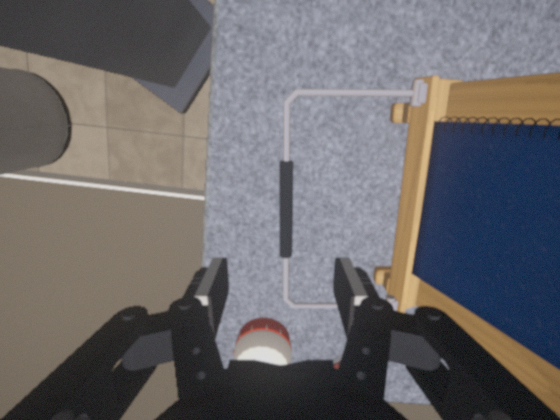

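The wrist view shows the sleeve at (286,210), spanning v 162–257, with the hinge at u≈415. The pad stands undisturbed behind the lip. I'll cast rays for the sleeve and hinge.

```bash
cat >> h.py <<'E'
def ray(name,uv,z):
    K,k1,T=cam(name,manip.state()); s=cv2.undistortPoints(np.array([[uv]],float),K,np.array([k1,0,0,0,0.])).ravel()
    d=T[:3,:3]@np.array([*s,1]); return T[:3,3]+d*(z-T[2,3])/d[2]
E
python3 - <<'E'
import h
from h import *
np.set_printoptions(precision=4,suppress=True)
i=cv2.imread("pics/w2.png")
m=(i.max(2)<60); m[:150]=0;m[270:]=0;m[:,:270]=0;m[:,305:]=0
n,l,st,c=cv2.connectedComponentsWithStats(m.astype(np.uint8)); k=1+np.argmax(st[1:,4]); print(st[k],c[k])
for nm,uv in dict(sl=c[k],h1=(420,93)).items():
    p=ray("wrist",uv,.041); q=p-O; print(nm,p,"h",q@h._h,"t",q@B[:,1])
p=ray("wrist",c[k],.041)
go((p[0],p[1],.024),frame(HS,0))
E
```

```text
Traceback (most recent call last):
ValueError: attempt to get argmax of an empty sequence
```

Run:
```python
import h
from h import *
np.set_printoptions(precision=4,suppress=True)
i=cv2.imread("pics/w2.png"); print(i[210,280:293].max(1))
m=np.zeros((420,560),np.uint8); m[155:265,272:300]=i[155:265,272:300].max(2)<80
c=np.argwhere(m).mean(0)[::-1] if m.any() else (286,210); print(m.sum(),c)
for nm,uv in dict(sl=c,seen=(286,210),h1=(420,93)).items():
    p=ray("wrist",uv,.041); q=p-O; print(nm,p,"h",q@h._h,"t",q@B[:,1])
p=ray("wrist",(286,210),.041)
go((p[0],p[1],.024),frame(HS,0))
```

```text
[ 91  74  72  71  75  74  72  77  71  76  74  82 117]
959 [285.6893 208.0469]
sl [ 0.5164 -0.0292  0.041 ] h -0.13791759885028254 t -0.0019689366696352554
seen [ 0.5178 -0.0305  0.041 ] h -0.13762389564592564 t -0.0038282049819019625
h1 [0.5446 0.1154 0.041 ] h -0.028628736231397812 t 0.09681362289621812
[ -4.3   5.  132.6] [-0.25 -0.37  0.02] t 8.45
```

>>> {"method": "play_rows", "body": {"steps": [[[-4,5,30,0,0,0],[-4,5,65,0,0,0],[-4,5,100,0,0,0],[-4,5,122,0,0,0],[-4,5,132,0,0,0],[-4,5,132,0,0,0]]], "claw": 0.3}}

```text
time: 8.95
tool_pos: [0.5217, -0.0305, 0.0283]
tool_rot: [-0.001, 0.447, 0.895, 0.0]
contact_force: [-0.9, 0.2, -0.1]
gripper_width: 0.655
grasp_force: 0.0
```

>>> {"method": "play_rows", "body": {"steps": [[[0,0,0,0,0,0],[0,0,0,0,0,0],[0,0,0,0,0,0],[0,0,0,0,0,0],[0,0,0,0,0,0],[0,0,0,0,0,0],[0,0,0,0,0,0],[0,0,0,0,0,0]]], "claw": -1}}

```text
time: 9.62
tool_pos: [0.5198, -0.0348, 0.0323]
tool_rot: [-0.002, 0.446, 0.895, -0.005]
contact_force: [-19.8, -13.3, 17.7]
gripper_width: 0.112
grasp_force: 58.7
```

>>> {"method": "play_rows", "body": {"steps": [[[0,0.5,-10,0,0,0],[0,2,-21,0,0,0],[0,5,-31,0,0,0],[0,8,-41,0,0,0],[0,13,-50,0,0,0],[0,18,-59,0,0,0],[0,18,-59,0,0,0]]]}}

```text
time: 10.2
tool_pos: [0.533, -0.025, 0.092]
tool_rot: [-0.003, 0.446, 0.895, -0.007]
contact_force: [-24.8, -17.0, 17.7]
gripper_width: 0.109
grasp_force: 59.2
```

```bash
python3 chk.py
python3 - <<'E'
import h
from h import *
s=manip.state();q=s["tool_pos"]-O;print("h",q@h._h,"t",q@B[:,1],s["tool_pos"],s["grasp_force"])
E
```

```text
10.2 [-0.137  -0.0085  0.0193] 0.1085427873021237 [-24.8457 -17.0076  17.6717]
1025 [[-0.0161 -0.0127  0.0126]
 [-0.0147 -0.0042  0.0164]
 [-0.0114  0.0331  0.0621]
 [-0.0083  0.0674  0.114 ]
 [-0.0073  0.0704  0.1202]]
x=a*y+b*z+c [-0.0024 -0.0031 -0.0112]
h -0.1224294927015815 t -0.008488821337382962 [ 0.5327497  -0.02514875  0.09158724] 59.169443249702454
```

View pics/last.png

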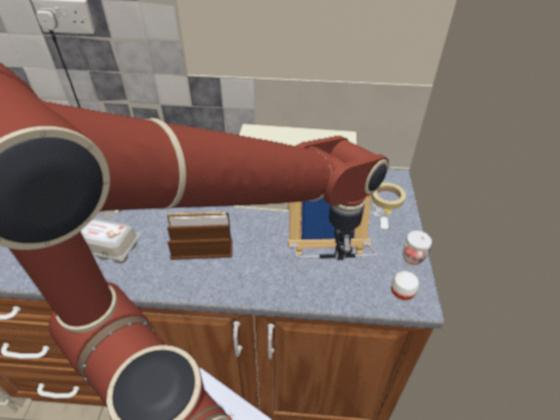

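The pad is unmoved, and the sleeve at (338,257) is gripped with the bar at about 0.6 rad. The force acts outward along the radius, so I'll widen the arc slightly.

>>> {"method": "play_rows", "body": {"steps": [[[0,0,-8,0,0,0],[0,4,-15,0,0,0],[0,11,-22,0,0,0],[0,19,-29,0,0,0],[0,27,-35,0,0,0],[0,36,-40,0,0,0],[0,46,-44,0,0,0],[0,46,-44,0,0,0]]]}}

```text
time: 10.92
tool_pos: [0.5759, 0.0076, 0.1388]
tool_rot: [0.003, 0.446, 0.895, 0.001]
contact_force: [-7.0, 0.1, 15.4]
gripper_width: 0.105
grasp_force: 59.7
```

Run:
```python
import h
from h import *
s=manip.state();q=s["tool_pos"]-O;f=s["contact_force"];print("h",q@h._h,"t",q@B[:,1],s["tool_pos"],s["grasp_force"],"fh",f@h._h,"ft",f@B[:,1],"fz",f[2])
```

```text
h -0.06822066393744643 t -0.008203366711857972 [0.57594549 0.00760491 0.13884574] 59.725871086120605 fh -5.586531568240506 ft 4.258684191311449 fz 15.43506912349531
```

>>> {"method": "play_rows", "body": {"steps": [[[0,9,-5,0,0,0],[0,17,-7,0,0,0],[0,26,-8,0,0,0],[0,35,-9,0,0,0],[0,43,-8,0,0,0],[0,51,-7,0,0,0],[0,59,-6,0,0,0],[0,59,-6,0,0,0],[0,59,-6,0,0,0]]]}}

```text
time: 11.67
tool_pos: [0.6276, 0.0435, 0.1475]
tool_rot: [0.009, 0.447, 0.895, 0.005]
contact_force: [5.4, -0.0, 13.8]
gripper_width: -0.003
grasp_force: 7.0
```

```bash
python3 chk.py
python3 - <<'E'
import h
from h import *
s=manip.state();q=s["tool_pos"]-O;f=s["contact_force"];print("h",q@h._h,"t",q@B[:,1],s["tool_pos"],s["grasp_force"],"fh",f@h._h,"ft",f@B[:,1],"fz",f[2])
i=cv2.imread("pics/last.png")[110:300,240:450]; cv2.imwrite("pics/c1.png",cv2.resize(i,None,fx=3,fy=3))
E
```

```text
11.6667 [-0.0462 -0.0105  0.1114] -0.002577113433036621 [ 5.4258 -0.024  13.7705]
2634 [[-0.0307 -0.0674  0.0123]
 [-0.015  -0.0627  0.0184]
 [-0.0116  0.0156  0.102 ]
 [-0.0084  0.0662  0.1891]
 [-0.0071  0.0708  0.2001]]
x=a*y+b*z+c [ 0.0008 -0.0017 -0.0118]
h -0.0054546383439585365 t -0.01045004567389799 [0.62750632 0.04346718 0.14749891] 7.0438106171786785 fh 4.000165262367035 ft -2.6226526172558327 fz 14.486524269182397
```

View pics/c1.png

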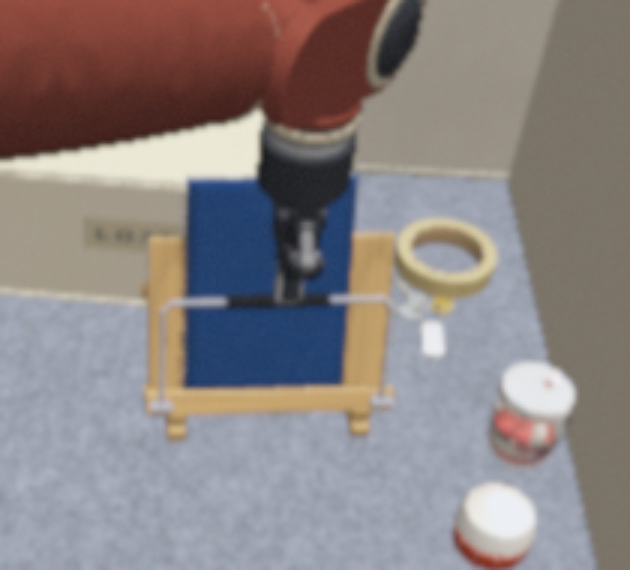

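The fingers have slid off the top: they are shut, with the tips resting on the sleeve at crop (278,300). The bar is near upright and the pad is unmoved. I'll locate the sleeve.

```bash
cat > slv.py <<'E'
import h
from h import *
np.set_printoptions(precision=4,suppress=True)
s=manip.state(); i,W=cloud("scene"); cv2.imwrite("pics/last.png",i); q=(W-O); H=q@h._h; t=q@B[:,1]; z=W[...,2]; x=q@B[:,0]
m=(x<-.018)&(x>-.2)&(abs(t)<.105)&(z>.10)&(z<.18)&(abs(t+.008)>.018)
P=np.c_[H[m],t[m],z[m]]; print(s["time"],len(P),np.median(P,0),np.percentile(P,[10,90],axis=0).ravel())
m2=m&(i.max(2)<90);P=np.c_[H[m2],t[m2],z[m2]]; print("dark",len(P),np.median(P,0) if len(P) else "", "theta",np.arctan2(np.median(P[:,2])-.041,-(np.median(P[:,0])+.035)) if len(P) else "")
E
python3 slv.py
```

```text
11.7167 223 [-0.0068  0.0191  0.1427] [-0.0129 -0.0999  0.1173 -0.0031  0.0966  0.1473]
dark 90 [-0.0074  0.0181  0.1456] theta 1.828737756994039
```

The bar is at about 1.83 rad, past upright, so lifting straight off lets it fall back.

>>> {"method": "play_rows", "body": {"steps": [[[0,0,-10,0,0,0],[0,0,-30,0,0,0],[0,-10,-50,0,0,0],[0,-30,-70,0,0,0],[0,-60,-90,0,0,0],[0,-90,-90,0,0,0],[0,-120,-90,0,0,0],[0,-120,-90,0,0,0],[0,-120,-90,0,0,0],[0,-120,-90,0,0,0],[0,-120,-90,0,0,0],[0,-120,-90,0,0,0]]]}}

```text
time: 12.77
tool_pos: [0.5251, -0.0286, 0.2285]
tool_rot: [0.0, 0.446, 0.895, 0.001]
contact_force: [-1.0, 0.1, -0.6]
gripper_width: -0.001
grasp_force: 0.0
```

```bash
python3 chk.py; sed -i 's/x<-.018/x<-.013/' slv.py; python3 slv.py; python3 -c "
import cv2;i=cv2.imread('pics/last.png')[110:300,240:450]; cv2.imwrite('pics/c2.png',cv2.resize(i,None,fx=3,fy=3))"
```

```text
12.7667 [-0.1917 -0.0066  0.1447] -0.0008959142075566312 [-0.9661  0.0959 -0.6333]
2501 [[-0.0163 -0.0642  0.0123]
 [-0.0147 -0.0464  0.018 ]
 [-0.0116  0.0184  0.0948]
 [-0.0085  0.0665  0.1927]
 [-0.0073  0.0708  0.2015]]
x=a*y+b*z+c [ 0.0027 -0.0006 -0.0116]
12.8167 296 [0.0178 0.0386 0.1336] [ 0.0101 -0.0903  0.1089  0.0349  0.0898  0.1625]
dark 61 [0.0161 0.024  0.136 ] theta 2.0644926912311954
```

View pics/c2.png

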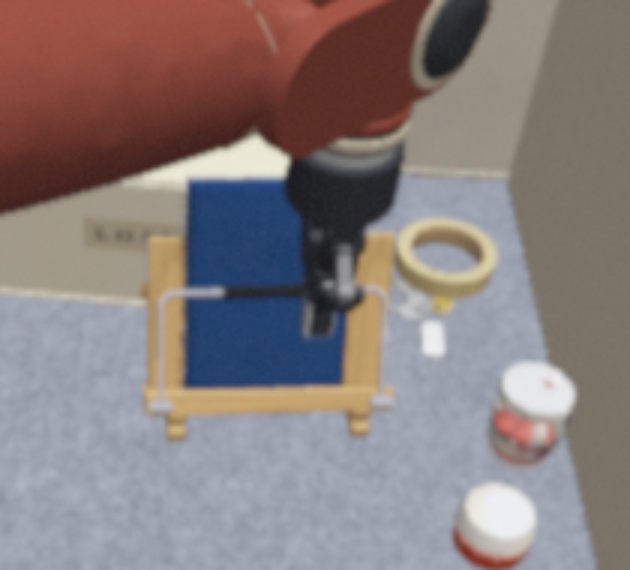

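The crop shows the bar lying back against the pad, with the sleeve at (262,291), at about 2.06 rad, and the robot clear of it. I'll let it settle before checking again.

>>> {"method": "play_rows", "body": {"steps": [[[0,-20,0,0,0,0],[0,-40,-10,0,0,0],[0,-40,-10,0,0,0],[0,-40,-10,0,0,0],[0,-40,-10,0,0,0],[0,-40,-10,0,0,0],[0,-40,-10,0,0,0],[0,-40,-10,0,0,0],[0,-40,-10,0,0,0],[0,-40,-10,0,0,0],[0,-40,-10,0,0,0],[0,-40,-10,0,0,0]]]}}

```text
time: 13.87
tool_pos: [0.4925, -0.0532, 0.2383]
tool_rot: [0.0, 0.447, 0.895, 0.001]
contact_force: [0.1, 0.3, -0.5]
gripper_width: 0.002
grasp_force: 0.0
```

```bash
python3 slv.py; python3 -c "
from h import *
print(order.job_done())"
```

```text
13.8667 362 [0.0185 0.0365 0.1343] [ 0.0111 -0.0372  0.1069  0.0354  0.0846  0.1646]
dark 79 [0.0167 0.0183 0.136 ] theta 2.069046207888211
the job is handed in; nothing more can be done
None
```

The notepad leans on the recipe stand with its foot behind the lip, the page bar rests against its front at about 2.07 rad as measured from the camera, and the job is handed in at about 14 s; no verdict came back.

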